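Close the gaps in the row of seed tins

ROBOT

A 7-joint arm with a two-finger parallel gripper is mounted at the origin on the work surface. World frame = base frame: x ahead of the robot, y to its left, z up, the work surface at z = 0. Lengths are in m, angles in rad, forces in N, time in s.
With the tool pointing down it reaches from about 0.35 to 0.9 m from the base axis. Payload 7.2 kg.
Tool frame: the origin (TCP) lies midway between the tips of the shut fingers; the grasp point (between the pads) lies 19 mm behind it; x points along the fingers, z is the direction in which the jaws open and shut, and the axes are right-handed (so a half turn about x gives the same grasp; the last joint's range is limited). The gripper opens to 88 mm and grips with 3 to 60 N. Pads are 20 mm wide; open, the fingers measure 115 mm over their backs; the gripper's body (75 mm by 178 mm) begins 61 mm behind the grasp point.
Start: joints at [-1.247, 0.411, -0.013, 1.596, 0.006, 1.134, -0.082], TCP at [0.239, 0.578, 0.223] pointing down, gripper open.
Joint ranges: [-2.95, 2.95], [-0.29, 1.99], [-1.47, 1.44], [0.14, 2.54], [-1.03, 4.17], [0.13, 1.85], [-2.86, 2.86]. Speed limits (rad/s): [2.39, 2.39, 3.01, 3.01, 3.14, 3.14, 3.14].

INTERFACE

Orientations are given as a unit quaternion [w, x, y, z].
In Python, from bench import bot, imaging, order gives the robot as it stands. The module is installed in compiled form; this text tells all that it offers.
- The arm moves only by the tool servo_tool, never from a script. Its argument "rows" is a list of rows, each a list of 2 entries, a list of its own where there are three numbers: the shift along the tool's x, y, z in m, then the turn, a rotation vector about the tool's x, y, z in rad. A call has 1 to 12 rows; each row shifts and turns the commanded pose from where the row before left it, along the tool's axes as they then stand; what a row does not reach is not made up. A row lasts 1/8 s, in which the tool goes at most 62.5 mm and 10.7 degrees, less where a joint would pass 70% of its speed; a pose out of reach is approached as far as the arm can. A call is refused whole if a number of a shift passes 0.0625 or a number of a turn 0.188, either way. A call with a gripper value outside its range is refused whole. "fingers" is the opening, from 0 (shut) to 1 (fully open), set as the call begins (left out, the last holds). The fingers move at their own pace and stop on an object; "newtons" is the grip in N (left out, the last holds). Time passes only in rows, so rows that do not move let the fingers close. It gives the time, the measured TCP pose, the force and the opening at its end, in the units of the state.
- bot.observe(): the state, without advancing time (a new reading comes with each control period).
- imaging.camera(name): name is "side" or "top"; returns (picture, depth): 420x560x3 uint8, red, green, blue; 420x560 float32, m along the optical axis (not along the pixel's ray), 0 where there is no reading.
- imaging.camera_model(name): a dict with "mtx" (3x3 intrinsics, pixels), "R" (3x3) and "t" (3): a world point X has camera coordinates R X + t. Camera axes: x right, y down, z forward; pixel columns grow to the right and rows downward; lengths in m; the calibration is good to about 2 mm. A picture is of the moment at which its call begins. camera_model takes no time and is no camera call.
- order.sign_off(): hands the job in, once; it reports no verdict.
The state is a dict: "t": time; "joint_pos": joint angles; "qvel": joint speeds; "joint_torque": joint torques, N m; "ee_pos": TCP position; "tcp_rot": TCP orientation; "ft_force": force on the tool from outside, world axes, zero at the start; "moment": the same for the moment, N m; "gripper_width": opening from 0.0 (shut) to 1.0 (fully open).
Only numpy, scipy, OpenCV 4.12 (cv2) and the standard library are available. Lean on these libraries where they do the work, as an engineer would, in place of code of your own. Each camera call takes 0.05 s, during which the arm holds its last target. There are 200 camera calls.

TASK

Complete the neat row of rectangular seed tins on the low wooden shelf: stand the two spare rectangular tins, the one on the bench and the one in the deep carrier, upright in the two gaps, one in each, squarely turned and lined up like the tins already there. Set the spares down gently, never letting one drop; leave the tins of the row in their places and everything else on the bench where it is.

Things in the scene. Friction and masses are not known exactly. Their poses are not given: they have to be found in the camera images.
- spare_bench: plain rectangular aluminium seed tin, a box 56 mm deep (its x) by 40 mm wide (its y) by 80 mm tall (its z), lid flush and closed, about 0.18 kg; origin at the centre of its underside; half a turn about z makes no difference. Spare, standing upright and free on the bench.
- spare_carrier: plain rectangular aluminium seed tin, a box 56 mm deep (its x) by 40 mm wide (its y) by 80 mm tall (its z), lid flush and closed, about 0.18 kg; origin at the centre of its underside; half a turn about z makes no difference. Spare, standing upright on the floor of the carrier, its x along the carrier's x: only 4 mm free in front and behind (x), more than 50 mm free on either side (y).
- row_tin_a: plain rectangular aluminium seed tin, a box 56 mm deep (its x) by 40 mm wide (its y) by 80 mm tall (its z), lid flush and closed, about 0.18 kg; origin at the centre of its underside; half a turn about z makes no difference. Already standing in the row on the shelf.
- row_tin_b: plain rectangular aluminium seed tin, a box 56 mm deep (its x) by 40 mm wide (its y) by 80 mm tall (its z), lid flush and closed, about 0.18 kg; origin at the centre of its underside; half a turn about z makes no difference. Already standing in the row on the shelf.
- row_tin_c: plain rectangular aluminium seed tin, a box 56 mm deep (its x) by 40 mm wide (its y) by 80 mm tall (its z), lid flush and closed, about 0.18 kg; origin at the centre of its underside; half a turn about z makes no difference. Already standing in the row on the shelf.
- mark_a: one of the two gaps in the row: a pale flat patch on the shelf board, 56 (x) by 40 mm (y), where the missing tin belongs; origin at its centre, level with the board's top (70 mm up); axes as the shelf's. A tin here has about 5 mm to its neighbours or the end board on either side (y): no room for a finger there; front and back (x) are open.
- mark_b: one of the two gaps in the row: a pale flat patch on the shelf board, 56 (x) by 40 mm (y), where the missing tin belongs; origin at its centre, level with the board's top (70 mm up); axes as the shelf's. A tin here has about 5 mm to its neighbours or the end board on either side (y): no room for a finger there; front and back (x) are open.
- shelf: low wooden shelf, fixed, left or right of the robot: board 110 mm deep (x) by 254 mm long (y), top 70 mm above the bench; end boards 12 mm thick stand 55 mm above it. Open above, in front and behind. Five places at y = -90, -45, 0, 45, 90 mm, tins centred on x = 0, their x along the shelf's. Origin on the bench under its centre; x points from front (robot's side) to back.
- carrier: deep open-topped plywood carrier fixed to the bench, on the other side: outside 78 mm (x) by 184 mm (y) by 92 mm tall, inside 64 x 170 mm, walls and floor 7 mm, so its walls rise 5 mm above the top of the tin inside. Origin on the bench under its centre.
- root_hook: bystander: slim root hook lying on the bench: dark wooden handle, bent stainless tine; 200 x 18 x 50 mm, long axis its x; origin at the underside, about mid-length
- white_pot: bystander: white ceramic flower pot, 124 mm across the rim, 110 mm tall, open on top; origin at the underside, about mid-length
- scoop: bystander: aluminium soil scoop with wooden handle lying flat, 240 x 66 x 28 mm, long axis its x; origin at the underside, about mid-length
- mallet: bystander: small wooden mallet lying down, 240 x 85 x 52 mm, long axis its x, head at +x; origin at the underside, about mid-length
- round_tin: bystander: small plain ROUND aluminium tin (52 mm across, 60 mm tall); not one of the seed tins; origin at the underside, about mid-length
- clay_pot: bystander: small terracotta pot, 90 mm across the rim, 85 mm tall; origin at the underside, about mid-length
- spray_bottle: bystander: clear plastic bottle, 64 mm across, 150 mm tall; origin at the underside, about mid-length

How it is judged:
At the end, for the whole second after the job is handed in: One spare tin stands in each of the two gaps, within 10 mm of the middle of the pale patch along the shelf and front to back, on the board (6 mm), all five tins upright (0.1 rad), square to the shelf (0.16 rad) and at rest; the three tins of the row within 8 mm of where they stood (((x of spare_bench in the frame of mark_a between -0.01 and 0.01 m and y of spare_bench in the frame of mark_a between -0.01 and 0.01 m and z of spare_bench in the frame of mark_a between -0.006 and 0.006 m and x of spare_carrier in the frame of mark_b between -0.01 and 0.01 m and y of spare_carrier in the frame of mark_b between -0.01 and 0.01 m and z of spare_carrier in the frame of mark_b between -0.006 and 0.006 m) or (x of spare_bench in the frame of mark_b between -0.01 and 0.01 m and y of spare_bench in the frame of mark_b between -0.01 and 0.01 m and z of spare_bench in the frame of mark_b between -0.006 and 0.006 m and x of spare_carrier in the frame of mark_a between -0.01 and 0.01 m and y of spare_carrier in the frame of mark_a between -0.01 and 0.01 m and z of spare_carrier in the frame of mark_a between -0.006 and 0.006 m)) and angle between each of spare_bench, spare_carrier, row_tin_a, row_tin_b, row_tin_c's own z axis and vertical below 0.1 rad and angle between the x axis of each of spare_bench, spare_carrier, row_tin_a, row_tin_b, row_tin_c and the x axis of shelf, either way round below 0.16 rad and linear speed of each of spare_bench, spare_carrier, row_tin_a, row_tin_b, row_tin_c below 0.02 m/s and distance of each of row_tin_a, row_tin_b, row_tin_c from where it was at the start of the episode below 0.008 m); the robot touches nothing.
It fails at once if a spare tin is dropped (it moves freely, out of the fingers, faster than 0.35 m/s: a fall of about 6 mm) ((linear speed of spare_bench above 0.35 m/s and contact force between the fingers and spare_bench below 0.2 N) or (linear speed of spare_carrier above 0.35 m/s and contact force between the fingers and spare_carrier below 0.2 N)).
It fails at once if a bystander is shifted by more than 30 mm (distance of any of root_hook, white_pot, scoop, mallet, round_tin, clay_pot, spray_bottle from where it was at the start of the episode above 0.03 m).
It also fails if it takes over 69 s, if anything falls off the work surface, if the arm or the gripper's body presses on something with over 40 N, if the wrist force passes 120 N, or if a joint passes its speed limit or range.

## Working session

There is one attempt and no reset: what is moved stays moved. The work goes in short steps, Python scripts to look and compute and a tool call to move; the robot and the scene stay as the last step left them, time stands still between calls to the robot, and variables do not carry over. Pictures are saved under pics/ and viewed, about 8 in all and at most 12, crops included, and the job is handed in when it is done.

Besides the shell and the picture viewer there is one more tool, called after ">>>" by a JSON object that holds its "op" and its "data". servo_tool: Moves the arm, as the interface text tells. Its arguments: {"type":"object","properties":{"rows":{"type":"array","items":{"type":"array"}},"fingers":{"type":"number"},"newtons":{"type":"number"}},"required":["rows"]}

```bash
mkdir -p pics; cat > h.py <<'E'
import numpy as np, cv2
from bench import bot, imaging, order
def grab(n):
    im,d=imaging.camera(n); m=imaging.camera_model(n)
    return im,d,np.array(m["mtx"]),np.array(m["R"]),np.array(m["t"])
def cloud(d,K,R,t):
    v,u=np.mgrid[:d.shape[0],:d.shape[1]]
    c=np.stack([(u-K[0,2])/K[0,0]*d,(v-K[1,2])/K[1,1]*d,d],-1)
    return (c-t)@R   # R^T(c-t)
E
python3 - <<'E'
from h import *
s=bot.observe(); print({k:np.round(v,3) for k,v in s.items()})
for n in("top","side"):
    im,d,K,R,t=grab(n); cv2.imwrite(f"pics/{n}0.png",im[:,:,::-1]); np.savez(f"{n}0.npz",im=im,d=d,K=K,R=R,t=t)
    print(n,K[0],K[1],-R.T@t,R[2])
E
```

```text
{'t': np.float64(0.0), 'joint_pos': array([-1.247,  0.412, -0.013,  1.597,  0.006,  1.134, -0.082]), 'qvel': array([-0.   , -0.001,  0.   ,  0.   , -0.001, -0.001, -0.   ]), 'joint_torque': array([-1.0000e-03, -5.8795e+01,  6.4100e-01, -2.9108e+01, -5.4000e-02,
        1.8000e-02,  0.0000e+00]), 'ee_pos': array([0.239, 0.577, 0.222]), 'tcp_rot': array([ 0.587, -0.393,  0.588,  0.393]), 'ft_force': array([-0.542, -0.145, -0.486]), 'moment': array([-0.041,  0.001,  0.006]), 'gripper_width': np.float64(1.001)}
top [405.09288057   0.         281.71583196] [  0.         405.09288057 209.79042188] [ 0.48683961 -0.00241875  0.96960338] [ 0.13263162 -0.01063869 -0.9911083 ]
side [410.6812963    0.         273.43117716] [  0.         410.6812963  214.22768813] [ 0.2593834  -0.44973518  0.71571256] [ 0.42569608  0.5115815  -0.74636936]
```

View pics/top0.png

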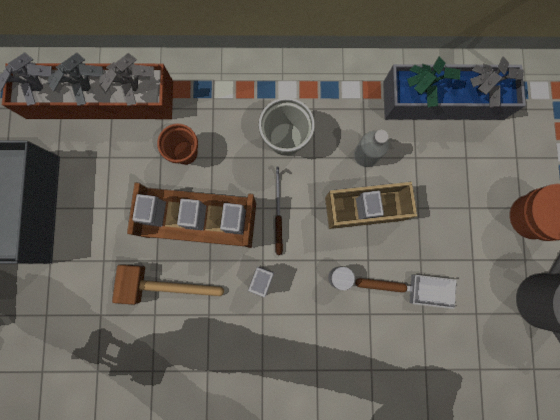

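View pics/side0.png

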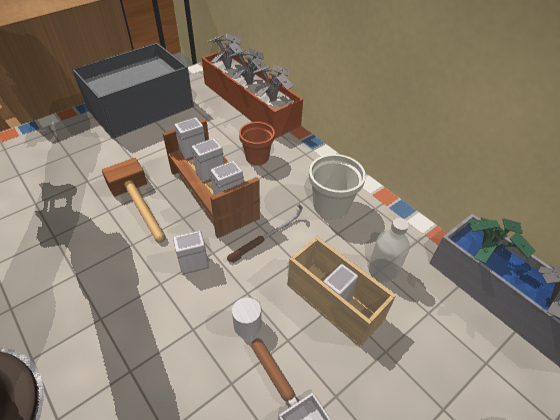

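The top view shows shelf row tins at about (144,208), (188,212) and (232,217), so the gaps are near (166,210) and (210,215). The bench spare is at (261,282), the carrier spare at (373,204) and the round tin at (343,278). The arm doesn't appear in either view. The side view agrees.

```bash
cat > meas.py <<'E'
from h import *
def load(n,i="0"):
    z=np.load(f"{n}{i}.npz"); return [z[k] for k in("im","d","K","R","t")]
def top_rect(D,px,ztop,win=16,tol=0.006,lo=None):
    """rectangle of the flat top near pixel px at height ztop: depth slice + mask -> ray cast on plane"""
    im,d,K,R,t=D; P=cloud(d,K,R,t)
    m=((abs(P[...,2]-ztop)<tol)&(d>0)).astype(np.uint8)
    hsv=cv2.cvtColor(im,cv2.COLOR_RGB2HSV); m&=(hsv[...,1]<60).astype(np.uint8)
    n,l,st,c=cv2.connectedComponentsWithStats(m,connectivity=4)
    u,v=px; k=l[v,u]
    if k==0: return None
    ys,xs=np.nonzero(l==k); ray=np.stack([(xs-K[0,2])/K[0,0],(ys-K[1,2])/K[1,1],np.ones(len(xs))],-1)@R
    C=-R.T@t; W=C+ray*((ztop-C[2])/ray[:,2])[:,None]
    r=cv2.minAreaRect((W[:,:2]*1000).astype(np.float32))
    return W[:,:2].mean(0)*1000, r, np.median(P[ys,xs,2]), len(xs)
E
python3 - <<'E'
from meas import *
T=load("top");S=load("side")
P=cloud(*T[1:]); Q=cloud(*S[1:])
for nm,(u,v) in dict(a=(144,208),b=(188,212),c=(232,217),bench=(261,282),car=(373,204)).items():
    print(nm,"top",np.round(P[v,u],4))
for nm,(u,v) in dict(a=(190,128),b=(207,147),c=(227,174),bench=(190,243),car=(341,279)).items(): print(nm,"side",np.round(Q[v,u],4))
for D,l in((T,dict(a=(144,208),b=(188,212),c=(232,217),bench=(261,282),car=(373,204))),(S,dict(a=(190,128),b=(207,147),c=(227,174),bench=(190,243),car=(341,279)))):
    for nm,px in l.items():
        z={"bench":.08,"car":.087}.get(nm,.15); print(nm,top_rect(D,px,z,tol=.008))
# bench/shelf/carrier heights and outlines
from collections import Counter
for nm,(u0,u1,v0,v1),zl,zh in(("shelf ends",(120,265,180,250),.11,.135),("carrier rim",(320,425,175,235),.087,.1)):
    W=P[v0:v1,u0:u1].reshape(-1,3); W=W[(W[:,2]>zl)&(W[:,2]<zh)]
    print(nm,len(W),np.median(W[:,2]),cv2.minAreaRect((W[:,:2]*1000).astype(np.float32)))
for px in((166,214),(210,216),(300,330),(345,207),(400,203)): print(px,np.round(P[px[1],px[0]],4))
E
```

```text
a top [0.6004 0.2694 0.1491]
b top [0.5921 0.1796 0.1497]
c top [0.5816 0.0898 0.1515]
bench top [0.4483 0.0332 0.0784]
car top [ 0.6177 -0.2133  0.0876]
a side [0.5963 0.2586 0.1485]
b side [0.5889 0.1754 0.1511]
c side [0.5749 0.0789 0.1513]
bench side [0.4469 0.0265 0.0799]
car side [ 0.6172 -0.2155  0.0866]
a (array([600.42330352, 269.39108771]), ((600.4668579101562, 269.0697937011719), (41.59886169433594, 55.52315902709961), 83.27468872070312), np.float64(0.14944057093961638), 545)
b (array([591.26751289, 179.38934385]), ((591.5408935546875, 179.21441650390625), (40.805564880371094, 55.78252410888672), 84.3008041381836), np.float64(0.14937221276887894), 539)
c (array([582.39009849,  92.00263779]), ((582.6193237304688, 91.99098205566406), (40.04658889770508, 55.7555046081543), 82.95305633544922), np.float64(0.14930009364461577), 533)
bench (array([449.51835237,  34.6033556 ]), ((449.6729431152344, 34.64341735839844), (39.73663330078125, 55.66763687133789), 69.26134490966797), np.float64(0.07933501303823212), 478)
car (array([ 619.2895491 , -211.71371059]), ((619.4328002929688, -2
[... 773 characters left out ...]
3059082031), 69.24932098388672), np.float64(0.08001255270843365), 514)
car (array([ 616.67878516, -215.24580769]), ((617.4443359375, -214.773681640625), (56.77926254272461, 40.1481819152832), 7.063437461853027), np.float64(0.08674168141768804), 596)
shelf ends 830 0.12351301200684253 ((593.2521362304688, 181.63052368164062), (255.48704528808594, 109.84864044189453), 84.3692626953125)
carrier rim 894 0.0904067443573971 ((620.0849609375, -212.05978393554688), (78.20999145507812, 184.27981567382812), 6.225275039672852)
(166, 214) [0.5976 0.2455 0.0721]
(210, 216) [0.5932 0.1479 0.0704]
(300, 330) [ 0.3344 -0.0549 -0.0023]
(345, 207) [ 0.6225 -0.165   0.0064]
(400, 203) [ 0.6312 -0.2961  0.0127]
```

```bash
cat > plan.py <<'E'
import sys
from h import *
from scipy.spatial.transform import Rotation as Ro
# usage: plan.py x y z jawyaw_deg  -> total tool-frame shift (current tool axes) and turn vector; world TCP target
def pose():
    s=bot.observe(); w,x,y,z=s["tcp_rot"]; return s,np.array(s["ee_pos"]),Ro.from_quat([x,y,z,w])
def goal(yaw):
    z=np.array([np.cos(yaw),np.sin(yaw),0]); x=np.array([0,0,-1.]); return Ro.from_matrix(np.stack([x,np.cross(z,x),z],1))
if __name__=="__main__":
    s,p,r=pose(); zc=r.apply([0,0,1]); print("t",round(float(s["t"]),2),"p",np.round(p,4),"jaw yaw",round(np.degrees(np.arctan2(zc[1],zc[0])),2),"tilt",np.round(r.apply([1,0,0]),3),"F",np.round(s["ft_force"],1),"w",round(float(s["gripper_width"]),3),"q",np.round(s["joint_pos"],2))
    a=list(map(float,sys.argv[1:]))
    for i in range(0,len(a),4):
        q=np.array(a[i:i+3])
        for yaw in(a[i+3],a[i+3]+180):
            g=goal(np.radians(yaw)); dr=(r.inv()*g).as_rotvec()
            if np.linalg.norm(dr)<1.9: print("yaw",yaw,"shift",np.round(r.inv().apply(q-p),4),"shift in goal axes",np.round(g.inv().apply(q-p),4),"turn",np.round(dr,3)); pb=q,g
        p,r=pb
E
python3 plan.py 0.4487 0.0336 0.17 -20.7 0.4487 0.0336 0.041 -20.7; python3 - <<'E'
from meas import *
P=cloud(*load("top")[1:])
W=P.reshape(-1,3); m=(np.hypot(W[:,0]-.449,W[:,1]-.034)<.13)&(W[:,2]>.01)&(np.hypot(W[:,0]-.449,W[:,1]-.034)>.045)
W=W[m]; print(len(W)); print(np.round(W[::max(1,len(W)//25)],3))
E
```

```text
t 0.1 p [0.2385 0.5772 0.2219] jaw yaw 67.55 tilt [-0.    -0.001 -1.   ] F [ 0.7 -0.8 -0.4] w 1.0 q [-1.25  0.41 -0.01  1.6   0.01  1.13 -0.08]
yaw -20.7 shift [ 0.0525 -0.4018 -0.4221] shift in goal axes [ 0.0519 -0.4342  0.3888] turn [ 1.54e+00 -1.00e-03  1.00e-03]
yaw 159.3 shift [ 0.0525 -0.4018 -0.4221] shift in goal axes [ 0.0519  0.4342 -0.3888] turn [-1.601e+00 -1.000e-03 -1.000e-03]
yaw 159.3 shift [ 0.129  0.    -0.   ] shift in goal axes [ 0.129  0.    -0.   ] turn [0. 0. 0.]
1876
[[ 0.487 -0.002  0.97 ]
 [ 0.487 -0.002  0.97 ]
 [ 0.487 -0.002  0.97 ]
 [ 0.487 -0.002  0.97 ]
 [ 0.487 -0.002  0.97 ]
 [ 0.487 -0.002  0.97 ]
 [ 0.487 -0.002  0.97 ]
 [ 0.57   0.066  0.123]
 [ 0.564  0.066  0.122]
 [ 0.569 -0.001  0.016]
 [ 0.557  0.106  0.079]
 [ 0.553  0.081  0.07 ]
 [ 0.545  0.067  0.125]
 [ 0.544  0.085  0.073]
 [ 0.54   0.092  0.069]
 [ 0.535  0.111  0.072]
 [ 0.536 -0.011  0.014]
 [ 0.526 -0.001  0.015]
 [ 0.487 -0.002  0.97 ]
 [ 0.437  0.153  0.019]
 [ 0.428  0.139  0.023]
 [ 0.419  0.146  0.02 ]
 [ 0.487 -0.002  0.97 ]
 [ 0.487 -0.002  0.97 ]
 [ 0.487 -0.002  0.97 ]
 [ 0.487 -0.002  0.97 ]]
```

>>> {"op": "servo_tool", "data": {"rows": [[[0,0,0],[0.154,0,0]],[[0,0,0],[0.154,0,0]],[[0,0,0],[0.154,0,0]],[[0,0,0],[0.154,0,0]],[[0,0,0],[0.154,0,0]],[[0,0,0],[0.154,0,0]],[[0,0,0],[0.154,0,0]],[[0,0,0],[0.154,0,0]],[[0,0,0],[0.154,0,0]],[[0,0,0],[0.154,0,0]]], "fingers": 1, "newtons": 25}}

```text
t: 1.35
ee_pos: [0.2385, 0.5774, 0.2222]
tcp_rot: [0.695, 0.128, 0.695, -0.129]
ft_force: [-0.0, -0.3, 0.1]
gripper_width: 1.001
```

>>> {"op": "servo_tool", "data": {"rows": [[[0,-0.0434,0.0389],[0,0,0]],[[0,-0.0434,0.0389],[0,0,0]],[[0,-0.0434,0.0389],[0,0,0]],[[0,-0.0434,0.0389],[0,0,0]],[[0,-0.0434,0.0389],[0,0,0]],[[0,-0.0434,0.0389],[0,0,0]],[[0,-0.0434,0.0389],[0,0,0]],[[0,-0.0434,0.0389],[0,0,0]],[[0,-0.0434,0.0389],[0,0,0]],[[0,-0.0434,0.0389],[0,0,0]],[[0,0,0],[0,0,0]]]}}

```text
t: 2.72
ee_pos: [0.4501, 0.03, 0.2228]
tcp_rot: [0.695, 0.129, 0.695, -0.13]
ft_force: [1.2, 1.2, -0.6]
gripper_width: 1.0
```

```bash
python3 plan.py 0.4487 0.0336 0.046 -20.7; python3 - <<'E'
from h import *
im,d,K,R,t=grab("side"); cv2.imwrite("pics/side1.png",im[:,:,::-1])
im,d,K,R,t=grab("top"); cv2.imwrite("pics/top1.png",im[:,:,::-1])
E
```

```text
t 2.73 p [0.4501 0.03   0.2228] jaw yaw -21.11 tilt [ 0.001 -0.001 -1.   ] F [ 1.2  1.2 -0.6] w 1.0 q [-0.81  0.11  0.7   2.03 -0.08  1.03 -0.44]
yaw -20.7 shift [ 0.1768  0.003  -0.0027] shift in goal axes [ 0.1768  0.0029 -0.0025] turn [-0.007  0.001  0.001]
```

View pics/side1.png

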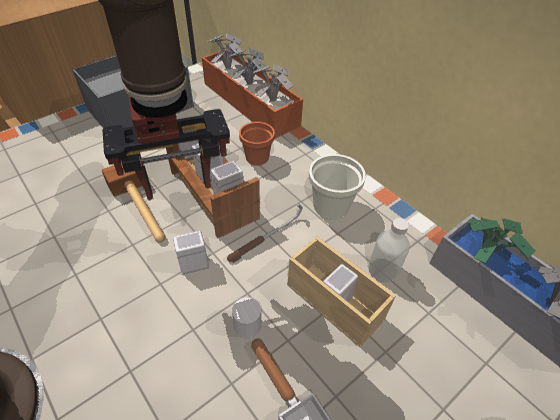

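The side view shows the gripper above the bench tin, with fingertips near (150,192) and (208,190). I'll check these against the reported TCP using projection and depth.

```bash
python3 - <<'E'
from h import *
p=bot.observe()["ee_pos"]; j=np.array([np.cos(np.radians(-21.1)),np.sin(np.radians(-21.1)),0])
for n in("side","top"):
    im,d,K,R,t=grab(n)
    for w in(p,p+.044*j,p-.044*j):
        c=R@w+t; print(n,np.round((K@c/c[2])[:2],1))
    P=cloud(d,K,R,t); m=(d>0)&(abs(P[...,2]-p[2]-.009)<.009)&(np.hypot(P[...,0]-p[0],P[...,1]-p[1])<.09)
    W=P[m]-p; a=W@j; b=W@np.array([-j[1],j[0],0])
    for s in(1,-1):
        k=a*s>0
        if k.sum(): print(n,s,k.sum(),"along",np.round([a[k].min(),a[k].max()],4),"across",np.round(np.percentile(b[k],[2,50,98]),4),"zmin",W[k,2].min())
E
```

```text
side [177.6 188.1]
side [203.3 183. ]
side [151.2 193.3]
side 1 50 along [0.0425 0.0516] across [-0.0128 -0.0107  0.0058] zmin 0.00010320668252356002
side -1 48 along [-0.0538 -0.0451] across [-0.0131 -0.0115  0.005 ] zmin 7.495902584775394e-05
top [257.3 285.1]
top [266.1 262.2]
top [248.4 308.2]
```

>>> {"op": "servo_tool", "data": {"rows": [[[0.03,0.003,-0.0027],[-0.007,0,0]],[[0.04,0,0],[0,0,0]],[[0.04,0,0],[0,0,0]],[[0.03,0,0],[0,0,0]],[[0.02,0,0],[0,0,0]],[[0.0168,0,0],[0,0,0]],[[0,0,0],[0,0,0]],[[0,0,0],[0,0,0]]]}}

```text
t: 3.92
ee_pos: [0.4479, 0.0388, 0.0462]
tcp_rot: [0.696, 0.124, 0.696, -0.124]
ft_force: [0.8, 0.0, -0.2]
gripper_width: 0.999
```

```bash
python3 plan.py 0.4487 0.0331 0.046 -20.7; python3 - <<'E'
from h import *
im,d,K,R,t=grab("side"); cv2.imwrite("pics/side2.png",cv2.resize(im[160:310,110:310,::-1],None,fx=3,fy=3))
E
```

```text
t 3.92 p [0.4479 0.0388 0.0462] jaw yaw -20.21 tilt [ 0.  0. -1.] F [ 0.8  0.  -0.2] w 0.999 q [-0.65  0.42  0.56  2.21 -0.39  0.61 -0.15]
yaw -20.7 shift [ 0.0002 -0.0051  0.0027] shift in goal axes [ 0.0002 -0.005   0.0027] turn [ 0.009  0.    -0.   ]
```

View pics/side2.png

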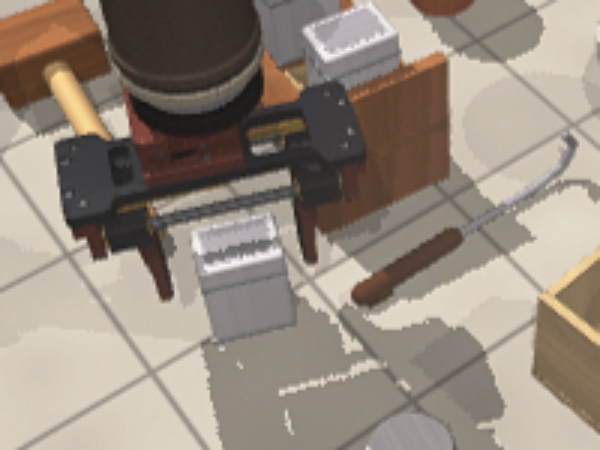

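The crop shows the tin between the two fingers, with tips at about (165,295) and (312,258) in the crop. The fingers sit a few mm toward +y, matching the measured offset, so I'll correct that and close.

>>> {"op": "servo_tool", "data": {"rows": [[[0,-0.0051,0.0027],[0.009,0,0]],[[0,0,0],[0,0,0]],[[0,0,0],[0,0,0]]]}}

```text
t: 4.35
ee_pos: [0.4487, 0.0322, 0.0461]
tcp_rot: [0.696, 0.128, 0.695, -0.128]
ft_force: [-0.4, -0.5, -0.2]
gripper_width: 0.997
```

>>> {"op": "servo_tool", "data": {"rows": [[[0,0,0],[0,0,0]],[[0,0,0],[0,0,0]],[[0,0,0],[0,0,0]],[[0,0,0],[0,0,0]],[[0,0,0],[0,0,0]],[[0,0,0],[0,0,0]],[[0,0,0],[0,0,0]],[[0,0,0],[0,0,0]]], "fingers": 0, "newtons": 30}}

```text
t: 5.35
ee_pos: [0.4486, 0.0323, 0.0458]
tcp_rot: [0.695, 0.128, 0.696, -0.128]
ft_force: [-0.0, -0.4, -1.1]
gripper_width: 0.633
```

>>> {"op": "servo_tool", "data": {"rows": [[[-0.02,0,0],[0,0,0]],[[-0.04,0,0],[0,0,0]],[[-0.05,0,0],[0,0,0]],[[-0.05,0,0],[0,0,0]],[[-0.03,0,0],[0,0,0]],[[0,0,0],[0,0,0]],[[0,0,0],[0,0,0]]]}}

```text
t: 6.22
ee_pos: [0.4477, 0.0323, 0.2346]
tcp_rot: [0.695, 0.127, 0.696, -0.128]
ft_force: [-0.4, -0.4, -2.8]
gripper_width: 0.634
```

```bash
python3 - <<'E'
import numpy as np
c=np.array([.5915,.1804])-[.001,.0015]; y=np.array([.1003,.995])
print("marks",c-.045*y,c+.045*y)
E
python3 plan.py 0.5950 0.2237 0.236 -5.7; python3 plan.py 0.5860 0.1341 0.236 -5.7
```

```text
marks [0.5859865 0.134125 ] [0.5950135 0.223675 ]
t 6.22 p [0.4477 0.0323 0.2346] jaw yaw -20.78 tilt [-0.002 -0.    -1.   ] F [-0.4 -0.4 -2.8] w 0.634 q [-0.86  0.09  0.74  2.02 -0.07  1.06 -0.45]
yaw -5.7 shift [-0.0017  0.2312  0.0698] shift in goal axes [-0.0014  0.2051  0.1276] turn [-0.263 -0.002  0.001]
t 6.22 p [0.4477 0.0323 0.2346] jaw yaw -20.78 tilt [-0.002 -0.    -1.   ] F [-0.4 -0.4 -2.8] w 0.634 q [-0.86  0.09  0.74  2.02 -0.07  1.06 -0.45]
yaw -5.7 shift [-0.0017  0.1442  0.0932] shift in goal axes [-0.0014  0.115   0.1275] turn [-0.263 -0.002  0.001]
```

>>> {"op": "servo_tool", "data": {"rows": [[[0,0,0],[-0.087,0,0]],[[0,0,0],[-0.088,0,0]],[[0,0,0],[-0.088,0,0]],[[0,0.03,0.0186],[0,0,0]],[[0,0.04,0.025],[0,0,0]],[[0,0.04,0.025],[0,0,0]],[[0,0.04,0.025],[0,0,0]],[[0,0.035,0.022],[0,0,0]],[[0,0.02,0.012],[0,0,0]],[[0,0,0],[0,0,0]],[[0,0,0],[0,0,0]],[[0,0,0],[0,0,0]]]}}

```text
t: 7.72
ee_pos: [0.5956, 0.2221, 0.2355]
tcp_rot: [0.706, 0.036, 0.706, -0.036]
ft_force: [-0.1, -0.1, -1.7]
gripper_width: 0.637
```

```bash
python3 plan.py 0.5950 0.2232 0.2 -5.7;  python3 - <<'E'
from h import *
im,d,K,R,t=grab("top"); cv2.imwrite("pics/top3.png",cv2.resize(im[130:310,80:300,::-1],None,fx=3,fy=3))
im,d,K,R,t=grab("side"); cv2.imwrite("pics/side3.png",cv2.resize(im[60:260,110:310,::-1],None,fx=3,fy=3))
E
```

```text
t 7.72 p [0.5956 0.2221 0.2355] jaw yaw -5.82 tilt [-0.001 -0.    -1.   ] F [-0.1 -0.1 -1.7] w 0.637 q [-0.87  0.47  0.63  1.58 -0.29  1.19 -0.28]
yaw -5.7 shift [ 0.0355  0.001  -0.0007] shift in goal axes [ 0.0355  0.001  -0.0007] turn [-0.002 -0.001  0.   ]
```

View pics/side3.png

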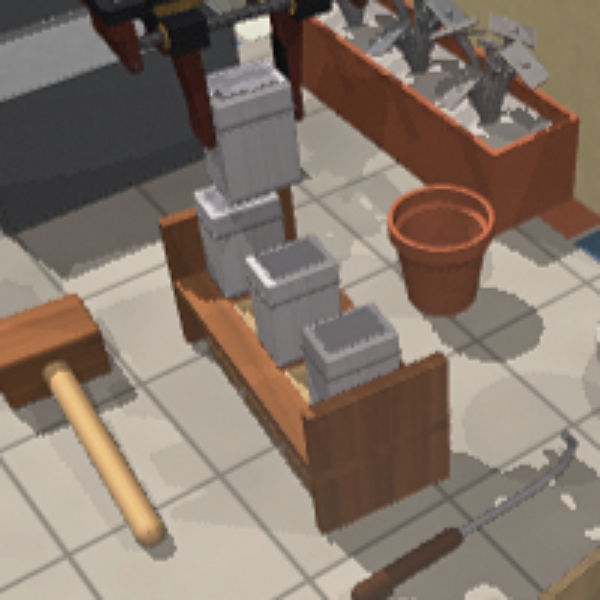

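The side crop shows the held tin upright between the fingers, over the first gap between row tins a (crop 240,240) and b (crop 290,300). I'll measure the held tin's offset relative to the row tins in the same view.

```bash
cat > rel.py <<'E'
from meas import *
import sys
D=grab("side"); K,R,t=D[2:]; p=np.array(bot.observe()["ee_pos"])
off=float(sys.argv[1])
def go(nm,g,z):
    c=R@np.array([g[0],g[1],z])+t; px=(K@c/c[2])[:2].astype(int)
    P=cloud(*D[1:]); k=(abs(P[...,0]-g[0])<.06)&(abs(P[...,1]-g[1])<.06)&(abs(P[...,2]-z)<.005)
    r=cv2.minAreaRect((P[k][:,:2]*1000).astype(np.float32)); b=P[k][:,:2]*1000
    e=np.array([[.995,-.1],[.1,.995]]); q=b@e.T
    print(nm,k.sum(),np.round(r[0],1),np.round(r[1],1),round(r[2],1),"shelf-x %s shelf-y %s"%(np.round(np.percentile(q[:,0],[1,99]),1),np.round(np.percentile(q[:,1],[1,99]),1)))
go("held",p[:2],p[2]+off)
for nm,g in dict(a=(.596,.264),b=(.587,.174),c=(.578,.087)).items(): go(nm,g,.15)
E
python3 rel.py 0.034
```

```text
held 383 [593.4 222.3] [77.1 41.9] 0.3 shelf-x [530.5 604.9] shelf-y [260.9 300.2]
a 167 [598.3 270.4] [43.8 54.4] 82.7 shelf-x [541.5 594.1] shelf-y [307.1 348.3]
b 337 [589.9 178.9] [41.9 55.5] 83.7 shelf-x [541.7 596. ] shelf-y [217.3 256.7]
c 392 [580.7  90.6] [41.  55.3] 83.1 shelf-x [541.5 594.9] shelf-y [128.7 168.3]
```

>>> {"op": "servo_tool", "data": {"rows": [[[0.01,0.0018,-0.0009],[0,0,0]],[[0.015,0,0],[0,0,0]],[[0.015,0,0],[0,0,0]],[[0.015,0,0],[0,0,0]],[[0.015,0,0],[0,0,0]],[[0.015,0,0],[0,0,0]],[[0.015,0,0],[0,0,0]],[[0.008,0,0],[0,0,0]],[[0,0,0],[0,0,0]],[[0,0,0],[0,0,0]]]}}

```text
t: 9.12
ee_pos: [0.5957, 0.2254, 0.1284]
tcp_rot: [0.706, 0.035, 0.706, -0.035]
ft_force: [0.5, -0.4, -2.3]
gripper_width: 0.632
```

```bash
python3 plan.py 0.5951 0.2241 0.1158 -5.7; python3 rel.py 0.034
```

```text
t 9.12 p [0.5957 0.2254 0.1284] jaw yaw -5.73 tilt [ 0.001  0.    -1.   ] F [ 0.5 -0.4 -2.3] w 0.632 q [-0.84  0.57  0.58  1.69 -0.36  0.98 -0.23]
yaw -5.7 shift [ 0.0126 -0.0014 -0.0005] shift in goal axes [ 0.0126 -0.0014 -0.0005] turn [-0.001  0.001 -0.   ]
held 341 [594.5 225.8] [42.5 79.8] 80.7 shelf-x [530.3 603.3] shelf-y [264.4 304. ]
a 229 [591. 244.] [73.6 81.9] 2.9 shelf-x [531.2 603.8] shelf-y [263.7 345.5]
b 459 [585.7 191.1] [66.5 74.7] 75.5 shelf-x [531.5 602.4] shelf-y [217.5 277.7]
c 388 [580.8  91.1] [40.4 56.4] 82.6 shelf-x [541.  595.5] shelf-y [129.5 168.4]
```

>>> {"op": "servo_tool", "data": {"rows": [[[0,-0.0018,-0.0005],[0,0,0]],[[0,0,0],[0,0,0]],[[0.004,0,0],[0,0,0]],[[0.004,0,0],[0,0,0]],[[0.002,0,0],[0,0,0]],[[0.001,0,0],[0,0,0]],[[0,0,0],[0,0,0]],[[0,0,0],[0,0,0]]]}}

```text
t: 10.18
ee_pos: [0.5947, 0.2237, 0.1169]
tcp_rot: [0.706, 0.035, 0.706, -0.035]
ft_force: [0.7, -0.7, -2.9]
gripper_width: 0.64
```

```bash
python3 plan.py 0.5951 0.2236 0.1158 -5.7; python3 rel.py 0.034
```

```text
t 10.18 p [0.5947 0.2237 0.1169] jaw yaw -5.73 tilt [ 0.  0. -1.] F [ 0.7 -0.7 -2.9] w 0.64 q [-0.83  0.58  0.57  1.71 -0.37  0.96 -0.22]
yaw -5.7 shift [ 0.0011 -0.      0.0004] shift in goal axes [ 0.0011 -0.      0.0004] turn [-0.001  0.    -0.   ]
held 712 [591.  217.7] [ 74.2 109.2] 2.9 shelf-x [530.  599.6] shelf-y [221.3 327.8]
a 443 [590.1 238. ] [74.6 68.3] 3.5 shelf-x [529.7 602.1] shelf-y [262.9 329.7]
b 616 [590.8 195.9] [76.3 75.9] 88.5 shelf-x [530.  599.7] shelf-y [217.3 291.2]
c 392 [580.1  90. ] [42.3 55.8] 83.9 shelf-x [541.2 595.1] shelf-y [128.2 168.2]
```

>>> {"op": "servo_tool", "data": {"rows": [[[0.0005,0,0],[0,0,0]],[[0.0005,0,0],[0,0,0]],[[0.0005,0,0],[0,0,0]],[[0,0,0],[0,0,0]]]}}

```text
t: 10.72
ee_pos: [0.5947, 0.2237, 0.1159]
tcp_rot: [0.706, 0.035, 0.706, -0.035]
ft_force: [-2.4, -1.3, 5.3]
gripper_width: 0.638
```

>>> {"op": "servo_tool", "data": {"rows": [[[0.0005,0,0],[0,0,0]],[[0,0,0],[0,0,0]],[[0,0,0],[0,0,0]]]}}

```text
t: 11.1
ee_pos: [0.5947, 0.2237, 0.1159]
tcp_rot: [0.706, 0.036, 0.706, -0.035]
ft_force: [-4.7, -1.0, 10.0]
gripper_width: 0.632
```

Contact confirmed at z 0.116, as expected. Releasing.

>>> {"op": "servo_tool", "data": {"rows": [[[-0.0005,0,0],[0,0,0]],[[0,0,0],[0,0,0]],[[0,0,0],[0,0,0]],[[0,0,0],[0,0,0]],[[0,0,0],[0,0,0]],[[0,0,0],[0,0,0]]], "fingers": 1}}

```text
t: 11.85
ee_pos: [0.5947, 0.2236, 0.1153]
tcp_rot: [0.706, 0.035, 0.706, -0.035]
ft_force: [0.8, 0.3, -0.1]
gripper_width: 0.998
```

>>> {"op": "servo_tool", "data": {"rows": [[[-0.02,0,0],[0,0,0]],[[-0.03,0,0],[0,0,0]],[[-0.04,0,0],[0,0,0]],[[-0.03,0,0],[0,0,0]],[[-0.01,0,0],[0,0,0]],[[0,0,0],[0,0,0]],[[0,0,0],[0,0,0]]]}}

```text
t: 12.72
ee_pos: [0.594, 0.2236, 0.2441]
tcp_rot: [0.706, 0.035, 0.707, -0.036]
ft_force: [-0.1, -0.5, -0.6]
gripper_width: 1.003
```

```bash
sed -i 's/^go("held".*/go("placed",(.5947,.2237),.15)/' rel.py; python3 rel.py 0.034; python3 plan.py 0.6184 -0.2131 0.246 -83.4 0.6184 -0.2131 0.053 -83.4
```

```text
placed 839 [593.  223.4] [124.5  57.7] 84.3 shelf-x [540.1 595.1] shelf-y [222.2 340.5]
a 594 [595.5 248. ] [87.9 56.3] 82.7 shelf-x [539.6 594.8] shelf-y [263.2 346.4]
b 574 [590.2 196.6] [77.3 56.3] 86.3 shelf-x [540.1 595. ] shelf-y [217.3 291.8]
c 389 [580.7  92.1] [41.8 55.2] 82.9 shelf-x [541.4 595.4] shelf-y [129.2 168.7]
t 12.78 p [0.594  0.2235 0.244 ] jaw yaw -5.73 tilt [-0.002 -0.001 -1.   ] F [ 0.1 -1.7 -1.1] w 0.998 q [-0.88  0.46  0.64  1.57 -0.29  1.2  -0.29]
yaw -83.4 shift [-0.0016 -0.432   0.0679] shift in goal axes [-0.002  -0.0259  0.4365] turn [ 1.356e+00 -1.000e-03  2.000e-03]
yaw 96.6 shift [-0.0016 -0.432   0.0679] shift in goal axes [-0.002   0.0259 -0.4365] turn [-1.786e+00 -2.000e-03 -1.000e-03]
yaw 96.6 shift [ 0.193  0.    -0.   ] shift in goal axes [ 0.193  0.    -0.   ] turn [0. 0. 0.]
```

>>> {"op": "servo_tool", "data": {"rows": [[[0,0,0],[0.17,0,0]],[[0,0,0],[0.17,0,0]],[[0,0,0],[0.17,0,0]],[[0,0,0],[0.17,0,0]],[[0,0,0],[0.17,0,0]],[[0,0,0],[0.17,0,0]],[[0,0,0],[0.17,0,0]],[[0,0,0],[0.166,0,0]],[[0,0,0],[0,0,0]]]}}

```text
t: 13.9
ee_pos: [0.5942, 0.2236, 0.2442]
tcp_rot: [0.528, 0.469, 0.528, -0.471]
ft_force: [-0.3, -0.4, -0.1]
gripper_width: 1.0
```

>>> {"op": "servo_tool", "data": {"rows": [[[0,-0.0026,0.03],[0,0,0]],[[0,-0.0026,0.05],[0,0,0]],[[0,-0.0026,0.05],[0,0,0]],[[0,-0.0026,0.05],[0,0,0]],[[0,-0.0026,0.05],[0,0,0]],[[0,-0.0026,0.05],[0,0,0]],[[0,-0.0026,0.05],[0,0,0]],[[0,-0.0026,0.05],[0,0,0]],[[0,-0.0026,0.0365],[0,0,0]],[[0,-0.0026,0.02],[0,0,0]],[[0,0,0],[0,0,0]],[[0,0,0],[0,0,0]]]}}

```text
t: 15.4
ee_pos: [0.619, -0.2117, 0.2449]
tcp_rot: [0.528, 0.47, 0.529, -0.47]
ft_force: [0.7, 0.5, -0.5]
gripper_width: 1.002
```

```bash
python3 plan.py 0.6184 -0.2131 0.053 -83.4;python3 - <<'E'
from h import *
im,d,K,R,t=grab("top"); cv2.imwrite("pics/top4.png",im[:,:,::-1])
E
```

```text
t 15.4 p [ 0.619  -0.2117  0.2449] jaw yaw -83.27 tilt [-0.001  0.001 -1.   ] F [ 0.7  0.5 -0.5] w 1.002 q [-0.34  0.58  0.94  1.53 -0.48  1.27 -0.79]
yaw -83.4 shift [ 0.1919 -0.0007  0.0015] shift in goal axes [ 0.1919 -0.0007  0.0013] turn [ 0.002 -0.001  0.   ]
```

View pics/top4.png

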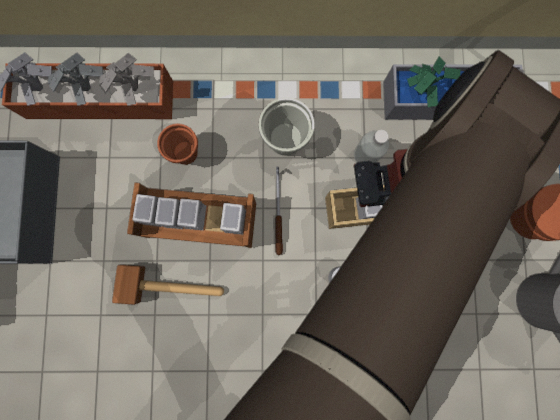

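The top view shows the first spare neatly in the row at (166,210), with the gripper over the carrier and the bottle at (376,145) clear. Descending now.

>>> {"op": "servo_tool", "data": {"rows": [[[0.02,-0.0007,0.0013],[0.002,0,0]],[[0.03,0,0],[0,0,0]],[[0.03,0,0],[0,0,0]],[[0.02,0,0],[0,0,0]],[[0,0,0],[0,0,0]],[[0,0,0],[0,0,0]]]}}

```text
t: 16.2
ee_pos: [0.6187, -0.2146, 0.1461]
tcp_rot: [0.528, 0.471, 0.527, -0.471]
ft_force: [-0.7, -0.8, 0.5]
gripper_width: 1.002
```

```bash
python3 plan.py 0.6184 -0.2131 0.053 -83.4;python3 - <<'E'
from h import *
im,d,K,R,t=grab("side"); cv2.imwrite("pics/side4.png",cv2.resize(im[140:360,250:450,::-1],None,fx=2.7,fy=2.7))
E
```

```text
t 16.2 p [ 0.6187 -0.2146  0.1461] jaw yaw -83.53 tilt [ 0.001 -0.001 -1.   ] F [-0.7 -0.8  0.5] w 1.002 q [-0.3   0.67  0.87  1.64 -0.57  1.1  -0.73]
yaw -83.4 shift [ 0.0931 -0.0002 -0.0016] shift in goal axes [ 0.0931 -0.0001 -0.0015] turn [-0.002  0.001 -0.001]
```

View pics/side4.png

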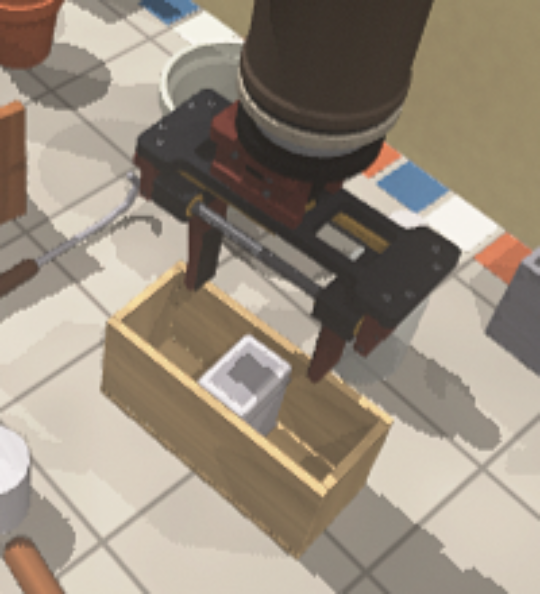

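The crop shows the fingertips, at (200,285) and (320,378), straddling the carrier tin at (250,375). Both are lined up inside the walls.

>>> {"op": "servo_tool", "data": {"rows": [[[0.02,0,-0.0015],[0,0,0]],[[0.025,0,0],[0,0,0]],[[0.025,0,0],[0,0,0]],[[0.015,0,0],[0,0,0]],[[0.008,0,0],[0,0,0]],[[0,0,0],[0,0,0]],[[0,0,0],[0,0,0]]]}}

```text
t: 17.12
ee_pos: [0.6186, -0.2131, 0.0531]
tcp_rot: [0.528, 0.471, 0.527, -0.471]
ft_force: [1.8, 0.6, 0.9]
gripper_width: 0.999
```

>>> {"op": "servo_tool", "data": {"rows": [[[0,0,0],[0,0,0]],[[0,0,0],[0,0,0]],[[0,0,0],[0,0,0]],[[0,0,0],[0,0,0]],[[0,0,0],[0,0,0]],[[0,0,0],[0,0,0]],[[0,0,0],[0,0,0]],[[0,0,0],[0,0,0]],[[0,0,0],[0,0,0]],[[0,0,0],[0,0,0]]], "fingers": 0, "newtons": 30}}

```text
t: 18.38
ee_pos: [0.6181, -0.2129, 0.0523]
tcp_rot: [0.527, 0.471, 0.527, -0.471]
ft_force: [0.1, -0.5, -0.8]
gripper_width: 0.453
```

>>> {"op": "servo_tool", "data": {"rows": [[[-0.01,0,0],[0,0,0]],[[-0.02,0,0],[0,0,0]],[[-0.02,0,0],[0,0,0]],[[-0.03,0,0],[0,0,0]],[[-0.04,0,0],[0,0,0]],[[-0.03,0,0],[0,0,0]],[[-0.02,0,0],[0,0,0]],[[0,0,0],[0,0,0]],[[0,0,0],[0,0,0]]]}}

```text
t: 19.5
ee_pos: [0.6177, -0.2124, 0.2213]
tcp_rot: [0.527, 0.471, 0.528, -0.471]
ft_force: [0.4, 0.3, -2.2]
gripper_width: 0.451
```

```bash
python3 plan.py 0.43 0.0 0.15 -96 0.43 0.0 0.05 -96 0.43 0 0.05 -6
```

```text
t 19.5 p [ 0.6177 -0.2124  0.2213] jaw yaw -83.53 tilt [-0.001  0.001 -1.   ] F [ 0.4  0.3 -2.2] w 0.451 q [-0.33  0.6   0.93  1.57 -0.5   1.23 -0.78]
yaw -96.0 shift [ 0.0717 -0.1624 -0.2321] shift in goal axes [ 0.0713 -0.2088 -0.1916] turn [ 0.218 -0.001  0.001]
yaw -96.0 shift [0.1 0.  0. ] shift in goal axes [0.1 0.  0. ] turn [0. 0. 0.]
yaw -6.0 shift [0. 0. 0.] shift in goal axes [0. 0. 0.] turn [-1.571  0.     0.   ]
yaw 174.0 shift [0. 0. 0.] shift in goal axes [0. 0. 0.] turn [1.571 0.    0.   ]
```

>>> {"op": "servo_tool", "data": {"rows": [[[0,0,0],[0.109,0,0]],[[0,0,0],[0.109,0,0]],[[0,-0.02,-0.0186],[0,0,0]],[[0,-0.0388,-0.035],[0,0,0]],[[0,-0.04,-0.037],[0,0,0]],[[0,-0.04,-0.037],[0,0,0]],[[0,-0.04,-0.037],[0,0,0]],[[0,-0.03,-0.027],[0,0,0]],[[0.03,0,0],[0,0,0]],[[0.04,0,0],[0,0,0]],[[0,0,0],[0,0,0]],[[0,0,0],[0,0,0]]]}}

```text
t: 21.0
ee_pos: [0.4344, -0.0052, 0.1536]
tcp_rot: [-0.473, -0.526, -0.472, 0.526]
ft_force: [-0.1, -0.4, -1.2]
gripper_width: 0.452
```

>>> {"op": "servo_tool", "data": {"rows": [[[0.03,0,0],[0,0,0]],[[0.03,0,0],[0,0,0]],[[0.02,0,0],[0,0,0]],[[0.008,0,0],[0,0,0]],[[0,0,0],[0,0,0]],[[0,0,0],[0,0,0]]]}}

```text
t: 21.75
ee_pos: [0.435, -0.0041, 0.0658]
tcp_rot: [0.473, 0.526, 0.472, -0.525]
ft_force: [-0.1, 0.5, -1.7]
gripper_width: 0.453
```

```bash
python3 plan.py 0.43 0.0 0.0453 -96; cat > fz.py <<'E'
from h import *
D=grab("side"); P=cloud(*D[1:]); p=bot.observe()["ee_pos"]
k=(abs(P[...,0]-p[0])<.07)&(abs(P[...,1]-p[1])<.05)&(D[1]>0); W=P[k]
h=W[:,2]; print(np.histogram(h,bins=np.arange(-.006,.12,.006)))
E
python3 fz.py
```

```text
t 21.75 p [ 0.435  -0.0041  0.0658] jaw yaw -96.05 tilt [ 0.002 -0.    -1.   ] F [-0.1  0.5 -1.7] w 0.453 q [-0.85  0.46  0.95  2.24 -0.59  0.71 -1.16]
yaw -96.0 shift [ 0.0205 -0.0055 -0.0036] shift in goal axes [ 0.0205 -0.0054 -0.0036] turn [-0.001 -0.    -0.002]
(array([1210,  810,    0,    0,    5,   69,   49,   53,   62,   53,   23,
         15,   21,   16,   15,   20,   14,   36,    1,    0]), array([-0.006,  0.   ,  0.006,  0.012,  0.018,  0.024,  0.03 ,  0.036,
        0.042,  0.048,  0.054,  0.06 ,  0.066,  0.072,  0.078,  0.084,
        0.09 ,  0.096,  0.102,  0.108,  0.114]))
```

>>> {"op": "servo_tool", "data": {"rows": [[[0.006,0,0],[0,0,0]],[[0.006,0,0],[0,0,0]],[[0.004,0,0],[0,0,0]],[[0.002,0,0],[0,0,0]],[[0.001,0,0],[0,0,0]],[[0.0005,0,0],[0,0,0]],[[0,0,0],[0,0,0]],[[0,0,0],[0,0,0]]]}}

```text
t: 22.8
ee_pos: [0.4343, -0.0041, 0.0455]
tcp_rot: [0.473, 0.526, 0.473, -0.526]
ft_force: [-0.8, 0.4, -1.8]
gripper_width: 0.451
```

>>> {"op": "servo_tool", "data": {"rows": [[[0.0005,0,0],[0,0,0]],[[0.0005,0,0],[0,0,0]],[[0,0,0],[0,0,0]],[[0,0,0],[0,0,0]]]}}

```text
t: 23.3
ee_pos: [0.4344, -0.0042, 0.0451]
tcp_rot: [0.473, 0.526, 0.473, -0.525]
ft_force: [-3.4, -0.4, 16.0]
gripper_width: 0.452
```

>>> {"op": "servo_tool", "data": {"rows": [[[-0.0005,0,0],[0,0,0]],[[0,0,0],[0,0,0]],[[0,0,0],[0,0,0]],[[0,0,0],[0,0,0]],[[0,0,0],[0,0,0]],[[0,0,0],[0,0,0]],[[-0.02,0,0],[0,0,0]],[[-0.03,0,0],[0,0,0]],[[-0.03,0,0],[0,0,0]],[[-0.02,0,0],[0,0,0]],[[0,0,0],[0,0,0]]], "fingers": 1}}

```text
t: 24.68
ee_pos: [0.435, -0.0036, 0.1457]
tcp_rot: [0.474, 0.526, 0.473, -0.525]
ft_force: [0.3, 0.1, -1.1]
gripper_width: 0.998
```

>>> {"op": "servo_tool", "data": {"rows": [[[0,0,0],[-0.157,0,0]],[[0,0,0],[-0.157,0,0]],[[0,0,0],[-0.157,0,0]],[[0,0,0],[-0.157,0,0]],[[0,0,0],[-0.157,0,0]],[[0,0,0],[-0.157,0,0]],[[0,0,0],[-0.157,0,0]],[[0,0,0],[-0.157,0,0]],[[0,0,0],[-0.157,0,0]],[[0,0,0],[-0.157,0,0]],[[0,0,0],[0,0,0]],[[0,0,0],[0,0,0]]]}}

```text
t: 26.18
ee_pos: [0.4339, -0.0041, 0.1444]
tcp_rot: [0.706, 0.039, 0.706, -0.039]
ft_force: [0.5, 0.6, -1.0]
gripper_width: 1.003
```

```bash
python3 - <<'E'
from h import *
D=grab("side"); P=cloud(*D[1:]); 
k=(abs(P[...,0]-.434)<.06)&(abs(P[...,1]+.004)<.05)&(abs(P[...,2]-.08)<.005)&(D[1]>0); W=P[k]*1000
print(k.sum(),W.min(0),W.max(0),cv2.minAreaRect(W[:,:2].astype(np.float32)))
E
python3 plan.py 0.4344 -0.0042 0.046 -6
```

```text
531 [405.38196199 -27.08055527  75.19384358] [463.24457453  17.19778306  83.71004594] ((433.9630432128906, -4.767988204956055), (41.70455551147461, 56.103328704833984), 84.96284484863281)
t 26.23 p [ 0.4339 -0.0041  0.1445] jaw yaw -6.26 tilt [-0.    -0.001 -1.   ] F [ 0.1 -0.8 -0. ] w 1.005 q [-0.75  0.21  0.75  2.16 -0.19  0.83  0.01]
yaw -6.0 shift [0.0985 0.0001 0.0005] shift in goal axes [ 0.0985 -0.      0.0005] turn [-0.005  0.     0.001]
```

>>> {"op": "servo_tool", "data": {"rows": [[[0.03,0,0.0005],[-0.005,0,0]],[[0.03,0,0],[0,0,0]],[[0.025,0,0],[0,0,0]],[[0.0135,0,0],[0,0,0]],[[0,0,0],[0,0,0]],[[0,0,0],[0,0,0]]]}}

```text
t: 26.98
ee_pos: [0.4353, -0.0042, 0.047]
tcp_rot: [0.707, 0.036, 0.706, -0.036]
ft_force: [1.0, 0.2, 0.3]
gripper_width: 0.997
```

>>> {"op": "servo_tool", "data": {"rows": [[[0,0,0],[0,0,0]],[[0,0,0],[0,0,0]],[[0,0,0],[0,0,0]],[[0,0,0],[0,0,0]],[[0,0,0],[0,0,0]],[[0,0,0],[0,0,0]],[[0,0,0],[0,0,0]],[[0,0,0],[0,0,0]]], "fingers": 0, "newtons": 30}}

```text
t: 27.98
ee_pos: [0.435, -0.0041, 0.0466]
tcp_rot: [0.707, 0.036, 0.706, -0.036]
ft_force: [0.3, 0.5, 5.5]
gripper_width: 0.635
```

>>> {"op": "servo_tool", "data": {"rows": [[[-0.02,0,0],[0,0,0]],[[-0.04,0,0],[0,0,0]],[[-0.05,0,0],[0,0,0]],[[-0.05,0,0],[0,0,0]],[[-0.03,0,0],[0,0,0]],[[0,0,0],[0,0,0]],[[0,0,0],[0,0,0]]]}}

```text
t: 28.85
ee_pos: [0.4338, -0.0039, 0.2353]
tcp_rot: [0.706, 0.035, 0.706, -0.036]
ft_force: [-0.5, 0.3, -1.2]
gripper_width: 0.638
```

```bash
python3 plan.py 0.5857 0.1346 0.236 -5.7
```

```text
t 28.85 p [ 0.4338 -0.0039  0.2353] jaw yaw -5.78 tilt [-0.001 -0.001 -1.   ] F [-0.5  0.3 -1.2] w 0.638 q [-0.87  0.05  0.82  2.05 -0.04  1.06 -0.14]
yaw -5.7 shift [-0.0009  0.1531  0.1372] shift in goal axes [-0.0007  0.1529  0.1374] turn [-0.001 -0.001  0.001]
```

>>> {"op": "servo_tool", "data": {"rows": [[[0,0.02,0.018],[0,0,0]],[[0,0.035,0.0314],[0,0,0]],[[0,0.035,0.0315],[0,0,0]],[[0,0.033,0.0295],[0,0,0]],[[0,0.02,0.018],[0,0,0]],[[0,0.01,0.009],[0,0,0]],[[0,0,0],[0,0,0]],[[0,0,0],[0,0,0]],[[0,0,0],[0,0,0]]]}}

```text
t: 29.98
ee_pos: [0.5863, 0.1334, 0.2368]
tcp_rot: [0.706, 0.036, 0.706, -0.036]
ft_force: [-0.5, 0.3, -2.0]
gripper_width: 0.639
```

```bash
python3 plan.py 0.5857 0.1346 0.236 -5.7; sed -i 's/^go("placed".*/if off>0: go("held",p[:2],p[2]+off)\ngo("placed",(.5947,.2237),.15); go("new",(.5857,.1346),.15)/' rel.py; python3 rel.py 0.034
```

```text
t 29.98 p [0.5863 0.1334 0.2368] jaw yaw -5.88 tilt [ 0.001  0.    -1.   ] F [-0.5  0.3 -2. ] w 0.639 q [-0.84  0.42  0.74  1.68 -0.31  1.16 -0.12]
yaw -5.7 shift [ 0.0008  0.0012 -0.0008] shift in goal axes [ 0.0008  0.0012 -0.0008] turn [-0.003  0.001 -0.   ]
held 443 [583.7 131.7] [42.5 76.6] 84.9 shelf-x [529.8 604.7] shelf-y [169.7 209.2]
placed 443 [576.8 226.4] [128.3  38.4] 73.8 shelf-x [539.9 577.4] shelf-y [220.3 340.4]
new 478 [584.4 132.8] [120.3  55.2] 84.5 shelf-x [541.  594.5] shelf-y [131.4 249.2]
a 366 [582.8 249.7] [90.8 40. ] 72.3 shelf-x [539.8 579.7] shelf-y [263.3 347.8]
b 268 [587.4 194.9] [77.3 52.5] 89.4 shelf-x [539.9 592.1] shelf-y [216.9 290.6]
c 393 [580.4  91.8] [41.9 54.9] 83.0 shelf-x [541.1 595. ] shelf-y [128.8 168.2]
```

>>> {"op": "servo_tool", "data": {"rows": [[[0.01,0.003,-0.0008],[-0.003,0,0]],[[0.015,0,0],[0,0,0]],[[0.015,0,0],[0,0,0]],[[0.01,0,0],[0,0,0]],[[0,0,0],[0,0,0]],[[0,0,0],[0,0,0]]]}}

```text
t: 30.78
ee_pos: [0.5867, 0.1372, 0.1867]
tcp_rot: [0.707, 0.035, 0.706, -0.035]
ft_force: [-0.1, 0.7, -2.1]
gripper_width: 0.636
```

```bash
python3 plan.py 0.5857 0.1363 0.116 -5.7; python3 rel.py 0.034|grep -E 'held|c'; python3 - <<'E'
from h import *
im,d,K,R,t=grab("side"); cv2.imwrite("pics/side6.png",cv2.resize(im[60:260,110:310,::-1],None,fx=3,fy=3))
E
```

```text
t 30.77 p [0.5867 0.1372 0.1867] jaw yaw -5.64 tilt [ 0.001 -0.001 -1.   ] F [-0.1  0.7 -2.1] w 0.636 q [-0.82  0.47  0.72  1.73 -0.35  1.07 -0.09]
yaw -5.7 shift [ 0.0707 -0.001  -0.001 ] shift in goal axes [ 0.0707 -0.001  -0.0009] turn [0.001 0.001 0.   ]
held 409 [583.5 134.9] [41.6 75. ] 87.3 shelf-x [530.2 602.9] shelf-y [174.  212.8]
placed 266 [575.3 226.8] [113.8  50.4] 54.4 shelf-x [539.6 593.7] shelf-y [222.6 335.8]
c 504 [581.4 107.2] [74.4 57.3] 84.6 shelf-x [540.2 595.1] shelf-y [129. 194.]
```

View pics/side6.png

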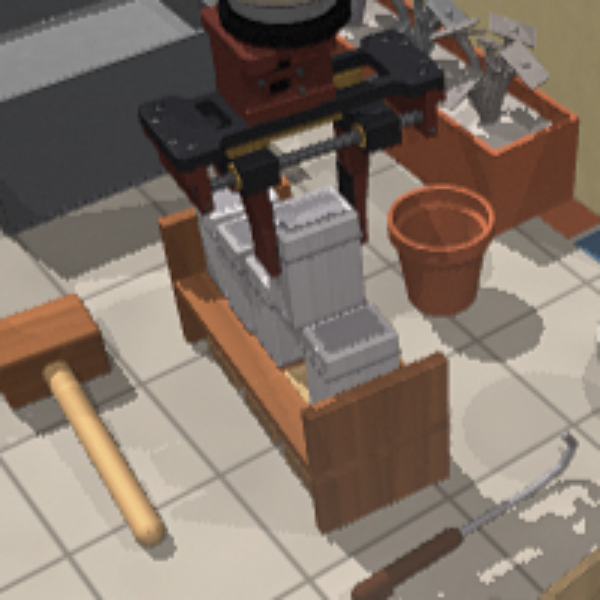

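The crop shows the second spare entering its gap with 4 to 6 mm on each side. Continuing down.

>>> {"op": "servo_tool", "data": {"rows": [[[0.01,-0.0006,-0.0006],[0,0,0]],[[0.013,0,0],[0,0,0]],[[0.013,0,0],[0,0,0]],[[0.013,0,0],[0,0,0]],[[0.01,0,0],[0,0,0]],[[0.004,0,0],[0,0,0]],[[0.002,0,0],[0,0,0]],[[0,0,0],[0,0,0]],[[0,0,0],[0,0,0]]]}}

```text
t: 32.0
ee_pos: [0.5859, 0.1368, 0.1218]
tcp_rot: [0.707, 0.035, 0.706, -0.035]
ft_force: [-1.2, 0.2, -1.1]
gripper_width: 0.634
```

```bash
python3 plan.py 0.5857 0.1363 0.1166 -5.7; python3 rel.py 0.034|grep -E 'held|c'
```

```text
t 32.0 p [0.5859 0.1368 0.1218] jaw yaw -5.63 tilt [ 0.001 -0.    -1.   ] F [-1.2  0.2 -1.1] w 0.634 q [-0.79  0.55  0.67  1.79 -0.41  0.94 -0.04]
yaw -5.7 shift [ 0.0052 -0.0005 -0.0002] shift in goal axes [ 0.0052 -0.0005 -0.0002] turn [0.001 0.001 0.   ]
held 510 [582.8 126.6] [ 72.7 103.6] 10.8 shelf-x [529.8 602.5] shelf-y [137. 235.]
placed 114 [596.  187.7] [48.2 42.8] 88.9 shelf-x [556.8 595.9] shelf-y [221.1 270.5]
c 614 [584.1 107.2] [72.8 78.4] 4.0 shelf-x [530.8 602.4] shelf-y [129.3 202.6]
```

>>> {"op": "servo_tool", "data": {"rows": [[[0.002,-0.0004,0],[0,0,0]],[[0.0015,0,0],[0,0,0]],[[0.0005,0,0],[0,0,0]],[[0.0005,0,0],[0,0,0]],[[0,0,0],[0,0,0]],[[0,0,0],[0,0,0]]]}}

```text
t: 32.8
ee_pos: [0.5857, 0.1363, 0.117]
tcp_rot: [0.707, 0.035, 0.706, -0.035]
ft_force: [0.3, 0.1, -0.8]
gripper_width: 0.637
```

>>> {"op": "servo_tool", "data": {"rows": [[[0.0005,0,0],[0,0,0]],[[0.0005,0,0],[0,0,0]],[[0,0,0],[0,0,0]],[[0,0,0],[0,0,0]]]}}

```text
t: 33.3
ee_pos: [0.5858, 0.1363, 0.1166]
tcp_rot: [0.707, 0.035, 0.706, -0.035]
ft_force: [-2.2, -0.5, 5.6]
gripper_width: 0.64
```

Contact confirmed. I'll release, rise and back away.

>>> {"op": "servo_tool", "data": {"rows": [[[0,0,0],[0,0,0]],[[0,0,0],[0,0,0]],[[0,0,0],[0,0,0]],[[0,0,0],[0,0,0]],[[0,0,0],[0,0,0]],[[0,0,0],[0,0,0]]], "fingers": 1}}

```text
t: 34.05
ee_pos: [0.5857, 0.1363, 0.1159]
tcp_rot: [0.706, 0.035, 0.706, -0.035]
ft_force: [-0.3, 0.2, 0.1]
gripper_width: 1.0
```

>>> {"op": "servo_tool", "data": {"rows": [[[-0.02,0,0],[0,0,0]],[[-0.03,0,0],[0,0,0]],[[-0.04,0,0],[0,0,0]],[[-0.03,0,0],[0,0,0]],[[-0.01,-0.03,-0.03],[0,0,0]],[[0,-0.04,-0.04],[0,0,0]],[[0,-0.04,-0.04],[0,0,0]],[[0,-0.04,-0.04],[0,0,0]],[[0,-0.03,-0.03],[0,0,0]],[[0,0,0],[0,0,0]],[[0,0,0],[0,0,0]]]}}

```text
t: 35.42
ee_pos: [0.3898, -0.0247, 0.2469]
tcp_rot: [0.707, 0.035, 0.705, -0.034]
ft_force: [0.2, 0.7, 0.1]
gripper_width: 1.001
```

```bash
python3 - <<'E'
from meas import *
im,d,K,R,t=D=grab("top"); cv2.imwrite("pics/top7.png",im[:,:,::-1])
P=cloud(d,K,R,t); e=np.array([[.995,-.1],[.1,.995]]); c0=e@np.array([591.5,180.4])
for g in((600.4,269.3),(595.5,225),(591.5,179.3),(586.6,135.5),(582.5,92)):
    q0=e@np.array(g)-c0
    Q=P[...,:2]*1000@e.T-c0; k=(abs(Q[...,0])<40)&(abs(Q[...,1]-q0[1])<21.5)&(abs(P[...,2]-.15)<.006)&(d>0)
    r=cv2.minAreaRect(Q[k].astype(np.float32)); print(k.sum(),np.round(r[0],1),np.round(r[1],1),round(r[2],1),"z",np.round(np.median(P[k][:,2]),4),"mean",np.round(Q[k].mean(0),1))
E
python3 rel.py 0
```

```text
532 [ 0.6 90.8] [39.8 56.2] 88.8 z 0.1494 mean [ 0.2 90.1]
538 [-1.  45.5] [40.1 56. ] 89.6 z 0.1495 mean [-1.5 44.7]
537 [ 0.8 -0.1] [56.4 40.3] 0.8 z 0.1496 mean [ 0.3 -0.6]
535 [ -1.1 -44.3] [56.1 40.2] 0.4 z 0.1493 mean [ -1.6 -44.7]
531 [  0.5 -88.4] [40.3 55.8] 88.8 z 0.1495 mean [  0.  -88.6]
placed 125 [611.7 227.2] [ 52.5 121.1] 13.5 shelf-x [550.4 596.4] shelf-y [224.  343.2]
new 650 [585.  134.5] [124.3  56. ] 83.9 shelf-x [541.4 595.2] shelf-y [131.5 247.7]
a 98 [612.  256.1] [47.8 95.2] 28.3 shelf-x [541.8 595.7] shelf-y [264.8 348.3]
b 340 [607.2 164.4] [131.5  46.6] 64.0 shelf-x [551.2 595.1] shelf-y [173.3 290.2]
c 616 [582.1 109.5] [78.7 55.8] 85.1 shelf-x [541.4 594.9] shelf-y [129.2 205. ]
```

View pics/top7.png

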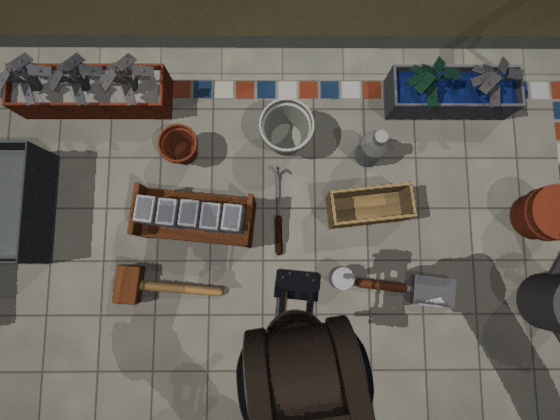

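The top view shows all five tins in a straight row from (144,208) to (232,217). The carrier is empty and the bystanders are in their original places. The spares are within about 1.5 mm of the patch centres at the right height, and the robot is clear.

```bash
python3 -c "
from bench import order; print(order.sign_off())"
```

```text
the job is handed in; nothing more can be done
None
```

Both spare tins now stand in the two gaps of the row, and I handed the job in at about 35.5 s of the 69 s allowed. No verdict was reported.

- **Bench tin:** I gripped it front to back, carried it over the row and lowered it into the +45 mm gap until the wrist force showed contact.
- **Carrier tin:** I lifted it by its sides, set it on the bench and re-gripped it front to back. It then went into the -45 mm gap the same way.
- **Spares in place:** the last top view puts both within about 1.5 mm of the patch centres, square to about 0.5°. Their tops are at 149–150 mm, level with the row tins.
- **Row tins:** they are within about 1 mm of where I first measured them.
- **Everything else:** I checked the bystanders only by eye, and they look unmoved. The arm was clear of everything at hand-in.
- **Disagreements:** the two cameras differed by about 2–3 mm, so I used a value between them. The final side-camera numbers for neighbouring tins ran together once the row was full and the arm hid part of it. The final figures therefore rest on the top view.

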